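# Shut down the hob, clear the kettle, reset the stop button

### The arm

A 7-joint arm with a two-finger parallel gripper is mounted at the origin on a cart in front of the work surface, level with it; the furniture and walls round the work are solid. World frame = base frame: x ahead of the robot, y to its left, z up, the work surface at z = 0. Lengths are in m, angles in rad, forces in N, time in s.
With the tool pointing down it reaches from about 0.4 to 0.875 m from the base axis. Payload 4.4 kg.
Tool frame: the origin (TCP) lies midway between the tips of the shut fingers; the grasp point (between the pads) lies 19 mm behind it; z points along the fingers, y is the line along which they close (so a half turn about z gives the same grasp; the last joint's range is limited). The gripper opens to 85 mm and grips with 20 to 120 N. Pads are 22 mm wide; open, the fingers measure 114 mm over their backs; the gripper's body (76 mm by 85 mm) begins 54 mm behind the grasp point. The pads swing forward as they close: fully open they stand 13 mm farther back than shut.
Start: joints at [-1.32, 0.628, 0.038, 1.517, -0.027, 0.996, -0.02], TCP at [0.202, 0.618, 0.231] pointing down, gripper open.
Joint ranges: [-3.06, 3.06], [-0.37, 2.12], [-1.25, 1.32], [0.18, 2.47], [-1.1, 4.24], [0.23, 1.98], [-2.94, 2.94]. Speed limits (rad/s): [2.57, 2.57, 3.14, 3.14, 3.14, 3.14, 3.14].

### API

Orientations are given as a rotation vector (axis times angle).
In Python, from cell import robot, cams, order, finder gives the robot as it stands.
- The arm moves only by the tool servo_tool, never from a script. Its argument "increments" is text: rows parted by semicolons, each of 6 numbers parted by spaces: the shift along the tool's x, y, z in parts of the range, where 1.0 means 0.6 m, then the turn, a rotation vector about the tool's x, y, z in a scale on which 1.0 is 120 degrees. In form: tx ty tz rx ry rz; .... A call has 1 to 20 rows; each row is the pose to reach, as a shift and turn from the pose commanded when the call began, along the tool's axes at that moment; what a row does not reach only later rows make up. A row lasts 1/8 s, in which the tool goes at most 62.5 mm and 10.7 degrees, less where a joint would pass 70% of its speed; a pose out of reach is approached as far as the arm can. Shift and turn numbers lie between -1 and 1, and a call with a number outside is refused. A call with a gripper value outside its range is refused whole. "hand" is the opening, from 0 (shut) to 1 (fully open), set as the call begins (left out, the last holds). The fingers move at their own pace and stop on an object; "force" is the grip in N (left out, the last holds). Time passes only in rows, so rows that repeat a pose let the fingers close. It gives the time, the measured TCP pose, the force, the opening and the grip force at its end, in the units of the state.
- robot.state(): the state, without advancing time (a new reading comes with each control period).
- cams.capture(name): name is "scene" or "top" or "wrist"; returns the picture (480x640x3 uint8, blue, green, red); there is no depth.
- cams.get_calibration(name): a dict with "K" (3x3 intrinsics, pixels), "rvec" (rotation vector, rad) and "tvec" (3), from world to camera coordinates, as OpenCV has them. Camera axes: x right, y down, z forward; pixel columns grow to the right and rows downward; lengths in m; the calibration is good to about 2 mm. A picture is of the moment at which its call begins: read the wrist's pose just before it. get_calibration takes no time and is no camera call; for the wrist camera it gives the pose at the moment of the call.
- order.hand_in(): hands the job in; it is judged then, once.
Trained networks look in the newest picture that a camera, given by its name, has taken for a name from the list of things; names that differ only in an ending like _2 or _b are one class to them, and where a whole thing is asked for, a point or a joint stands for the part that bears it (a point fixed in the world has none). Each returns a list of dicts, best first, with "score" (0 to 1); they miss things now and then, are a little off and sometimes report something else, mostly with a low value. They report only what shows in the picture. A call takes as long as a camera call.
- finder.search_frame(label, camera): "extent" ([left, top, right, bottom] in pixels, round what is visible of it).
- finder.outline_of(label, camera): "region" (480x640 bool, what is visible of it) and "extent" ([left, top, right, bottom] in pixels, round what is visible of it).
The state is a dict: "clock": time; "joint_positions": joint angles; "qd": joint speeds; "joint_torque": joint torques, N m; "ee_pos": TCP position; "eef_rot": TCP orientation; "contact_force": force on the tool from outside, world axes, zero at the start; "wrist_torque": the same for the moment, N m; "width": finger opening in m; "grasp_force": force on a finger pad.
Only numpy, scipy, OpenCV 4.12 (cv2) and the standard library are available. Lean on these libraries where they do the work, as an engineer would, in place of code of your own. Each camera call takes 0.05 s, during which the arm holds its last target. There are 200 camera calls.

### The job

Shut the portable hob down by pressing its red mushroom stop button until it latches down. Then lift the kettle off the ring by its handle and stand it upright in the middle of the cork trivet, and after that twist the stop button clockwise until it pops back up, so that the hob is ready for use again. Keep the kettle upright throughout and leave the other things where they are.

Things in the scene. Friction and masses are not known exactly. Their poses are not given: they have to be found in the camera images.
- hob: portable hob, white box with a dark top, fixed to the worktop, 350 (x) x 250 (y) x 55 mm high; origin under its centre; its local -x side (the control side with the button) faces the robot, its ring lies on the +x side
- ring_centre (a point): centre of the top face of the hob's round black heating ring (184 mm across, 59 mm above the worktop), 80 mm along the hob's +x from the hob's centre; the kettle stands here at first
- stop_top (a point): top centre of the red ribbed mushroom button: round head 50 mm across, 24 mm thick, at the hob's local x -125 mm, y 0. Head top is 101 mm above the worktop when up, 91 mm when latched. The yellow collar under it is 72 mm across, its top 61 mm above the worktop, so 6 mm below the head when latched. Grip the head from above across its diameter, at any yaw
- stop_press (a joint): how far the button is down, m: 0 = up, 0.010 = fully down. Over-centre spring: needs about 5 N (6 to 8 N at speed); pushed less than 6 mm it springs back up, pushed farther it snaps to 0.010 and stays latched there by itself
- stop_twist (a joint): how far the head is turned clockwise seen from above, rad: 0 to 1.2 (end stop). A weak spring turns it back to 0 when let go. While latched, turning lifts the head 5 mm per rad; past about 0.8 rad the latch lets go and the head pops up (at once, or when the fingers that hold it open)
- kettle: whitish-grey stove kettle, 0.7 kg (may vary by a quarter), 206 (local x) x 243 (local y) x 235 mm high; round body and base about 198 mm across, spout towards local +y; fixed lid. A black arched handle runs over the top in the local y-z plane. Origin at its underside, 19 mm along +y from the centre of its base; local z is up
- kettle_base (a point): centre of the kettle's round base, at its underside
- kettle_handle (a point): the place to grip the kettle, in the highest part of its arched handle, 222 mm above its underside and 12 mm below the handle's top; the handle is 26 mm wide here (grip it along the kettle's local x, from above), and the kettle hangs nearly level from it
- trivet: round cork trivet 220 mm across and 14 mm thick, fixed to the worktop; origin under its centre
- trivet_top (a point): centre of the trivet's top face
- lilac_jar: small open lilac jar, 97 mm across and 65 mm high, stands between hob and trivet, towards the back; origin under its centre; leave alone
- lilac_lid: lilac jar lid, 72 mm across and 27 mm high, lies between hob and trivet; origin under its centre; leave alone
- mug: black and white mug, 82 mm across, 97 mm high, at the far right; origin under its centre; leave alone

How it is judged:
On the way, in this order (a step that is already met when the one before it is completed fails the run):
1. the stop button is latched down and let go, with the kettle still on the ring (value of joint stop_press above 0.008 m and contact force between each of the arm, the fingers and hob below 0.1 N and horizontal distance between kettle_base and ring_centre below 0.03 m and z of kettle_base in the frame of ring_centre below 0.006 m), for 0.1 s.
2. the kettle stands upright on the middle of the trivet and is let go, with the stop button still latched (horizontal distance between kettle_base and trivet_top below 0.03 m and z of kettle_base in the frame of trivet_top below 0.006 m and angle between kettle's own z axis and vertical below 0.08 rad and linear speed of kettle below 0.03 m/s and contact force between the fingers and kettle below 0.1 N and value of joint stop_press above 0.008 m), for 0.2 s.
3. the head of the stop button has been turned clockwise far enough to unlatch (value of joint stop_twist above 0.7 rad), for 0.05 s.
At the end, for the whole second after the job is handed in: the stop button is up again (within 2 mm) and the kettle stands upright (within 0.08 rad), at rest and let go, on the trivet with its base centre within 30 mm of the trivet's centre (horizontal distance between kettle_base and trivet_top below 0.03 m and z of kettle_base in the frame of trivet_top below 0.006 m and angle between kettle's own z axis and vertical below 0.08 rad and linear speed of kettle below 0.03 m/s and contact force between the fingers and kettle below 0.1 N and value of joint stop_press below 0.002 m); the robot touches nothing.
It fails at once if the kettle is tipped more than 0.4 rad (angle between kettle's own z axis and vertical above 0.4 rad).
It fails at once if the small lilac jar is moved by more than 30 mm (distance of lilac_jar from where it was at the start of the episode above 0.03 m).
It fails at once if the lilac jar lid is moved by more than 30 mm (distance of lilac_lid from where it was at the start of the episode above 0.03 m).
It fails at once if the mug is moved by more than 30 mm (distance of mug from where it was at the start of the episode above 0.03 m).
It also fails if it takes over 59 s, if anything falls off the work surface, if the arm or the gripper's body presses on something with over 40 N, if the wrist force passes 120 N, or if a joint passes its speed limit or range.

## Working session

There is one attempt and no reset: what is moved stays moved. The work goes in short steps, Python scripts to look and compute and a tool call to move; the robot and the scene stay as the last step left them, time stands still between calls to the robot, and variables do not carry over. Pictures are saved under pics/ and viewed, at most 10 in all, crops included, and the job is handed in when it is done.

Besides the shell and the picture viewer there is one more tool, called after "Request:" as a command line: name --argument value ..., lists and objects as JSON in quotes. servo_tool: Moves the arm, as the interface text tells. Its arguments: {"type":"object","properties":{"increments":{"type":"string"},"hand":{"type":"number"},"force":{"type":"number"}},"required":["increments"]}

```bash
mkdir -p pics; ls; cat > h.py <<'E'
import numpy as np, cv2
from cell import robot, cams, order, finder
def cal(n):
    c=cams.get_calibration(n); return np.array(c["K"],float),cv2.Rodrigues(np.array(c["rvec"],float))[0],np.array(c["tvec"],float).ravel()
def ray(n,u,v,c=None):
    K,R,t=c or cal(n); d=R.T@np.linalg.solve(K,[u,v,1.]); return -R.T@t,d/np.linalg.norm(d)
def onz(n,u,v,z,c=None):
    o,d=ray(n,u,v,c); return o+d*(z-o[2])/d[2]
def tri(rs):
    A=0;b=0
    for o,d in rs:
        P=np.eye(3)-np.outer(d,d);A=A+P;b=b+P@o
    return np.linalg.solve(A,b)
def proj(n,X,c=None):
    K,R,t=c or cal(n); p=K@(R@np.array(X)+t); return p[:2]/p[2]
E
python3 - <<'E'
from h import *
s=robot.state();print({k:np.round(s[k],3) for k in("clock","ee_pos","eef_rot","width","contact_force")})
ims=[]
for n in("top","scene"):
    im=cams.capture(n);ims.append(im)
    cv2.imwrite(f"pics/{n}0.png",im)
    o,_=ray(n,320,240);print(n,"cam at",o.round(3))
    for l in("hob","stop_top","kettle","kettle_handle","trivet","lilac_jar","lilac_lid","mug"):
        r=finder.outline_of(l,n)
        if r:
            m=r[0]["region"];ys,xs=np.nonzero(m);c=(xs.mean(),ys.mean())
            print(l,round(r[0]["score"],2),np.round(r[0]["extent"]),np.round(c),m.sum(),onz(n,*c,0).round(3))
            np.save(f"{n}_{l}.npy",m)
        else: print(l,None)
E
```

```text
pics
{'clock': np.float64(0.0), 'ee_pos': array([0.202, 0.617, 0.23 ]), 'eef_rot': array([-4.960e-01, -3.102e+00,  3.000e-03]), 'width': np.float64(0.085), 'contact_force': array([-0.376,  0.22 , -0.649])}
top cam at [ 0.528 -0.104  1.216]
hob 0.73 [128. 188. 247. 347.] [195. 288.] 8987 [0.518 0.219 0.   ]
stop_top 0.69 [176. 304. 199. 331.] [188. 318.] 393 [0.442 0.237 0.   ]
kettle 0.71 [ 96. 189. 216. 275.] [169. 232.] 6526 [0.663 0.287 0.   ]
kettle_handle 0.84 [100. 191. 218. 279.] [170. 232.] 6527 [0.663 0.287 0.   ]
trivet 0.7 [327. 245. 416. 329.] [370. 288.] 5939 [ 0.513 -0.227  0.   ]
lilac_jar 0.64 [273. 176. 311. 217.] [292. 195.] 1211 [ 0.754 -0.028  0.   ]
lilac_lid 0.72 [277. 299. 302. 328.] [288. 312.] 602 [ 0.454 -0.017  0.   ]
mug 0.74 [448. 246. 500. 281.] [475. 262.] 1182 [ 0.575 -0.497  0.   ]
scene cam at [-0.044 -0.946  0.7  ]
hob 0.89 [145. 231. 301. 306.] [215. 266.] 5855 [0.549 0.248 0.   ]
stop_top 0.82 [174. 247. 196. 261.] [183. 254.] 264 [0.518 0.374 0.   ]
kettle 0.61 [207. 154. 282. 251.] [243. 214.] 4427 [ 0.802  0.509 -0.   ]
kettle_handle 0.59 [258. 319. 366. 390.] [313. 354.] 5974 [ 0.514 -0.227  0.   ]
trivet 0.71 [260. 323. 366. 390.] [313. 354.] 5941 [ 0.513 -0.227  0.   ]
lilac_jar 0.91 [315. 254. 356. 291.] [337. 272.] 1166 [0.782 0.007 0.   ]
lilac_lid 0.69 [218. 306. 248. 329.] [235. 317.] 649 [ 0.461 -0.003  0.   ]
mug 0.82 [396. 351. 452. 423.] [425. 383.] 2953 [ 0.624 -0.435  0.   ]
```

```bash
python3 - <<'E'
from h import *
a=cv2.imread("pics/top0.png");b=cv2.imread("pics/scene0.png")
A=cv2.resize(a[170:360,80:270],None,fx=2.1,fy=2.1,interpolation=3)
B=cv2.resize(b[140:330,130:320],None,fx=2.1,fy=2.1,interpolation=3)
cv2.imwrite("pics/c0.png",np.hstack([A,B]))
E
```

```text
(no output)
```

View pics/c0.png

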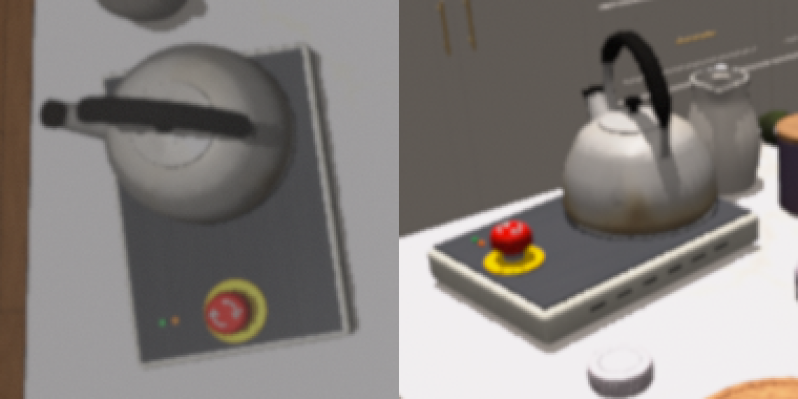

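View pics/scene0.png

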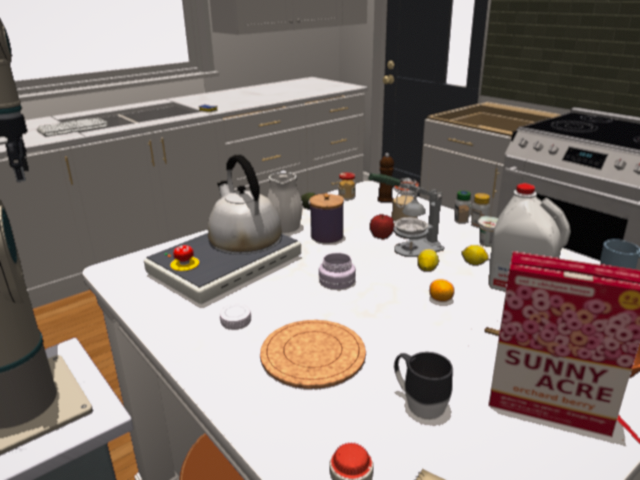

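The crop shows the red button at about top pixel (188,318) and scene pixel (183,254). The kettle's spout points to +y, and its black handle runs roughly along y. The scene view shows the trivet at (313,354), with the jar and the lid beyond it and to its left. Next I triangulate the button and the handle.

```bash
python3 - <<'E'
from h import *
from scipy.optimize import least_squares
T={n:(cv2.imread(f"pics/{n}0.png"),cal(n)) for n in("top","scene")}
# red button
rs=[]
for n,(im,c) in T.items():
    b,g,r=[im[...,i].astype(int) for i in range(3)]
    m=(r>90)&(g<0.5*r)&(b<0.5*r); e=np.load(f"{n}_stop_top.npy"); k=cv2.dilate(e.astype(np.uint8),np.ones((9,9)))>0
    ys,xs=np.nonzero(m&k); print(n,"red",xs.mean(),ys.mean(),m[k].sum()); rs.append(ray(n,xs.mean(),ys.mean(),c))
    y=(r>120)&(g>0.7*r)&(b<0.4*r)&(cv2.dilate(k.astype(np.uint8),np.ones((25,25)))>0)
    print(" yellow bbox",np.nonzero(y)[1].min(),np.nonzero(y)[1].max(),np.nonzero(y)[0].min(),np.nonzero(y)[0].max())
X=tri(rs);print("button head centre",X.round(4))
for n,(im,c) in T.items(): print(proj(n,X,c))
# trivet
for n,(im,c) in T.items():
    m=np.load(f"{n}_trivet.npy").astype(np.uint8);cn=max(cv2.findContours(m,0,1)[0],key=len)[:,0]
    P=np.array([onz(n,*p,.012,c)[:2] for p in cn]).astype(np.float32)
    print("trivet",n,cv2.minEnclosingCircle(P),P.mean(0))
# handle: black pixels
H={}
for n,(im,c) in T.items():
    k=np.load(f"{n}_kettle.npy").astype(np.uint8)
    k=cv2.dilate(k,np.ones((7,7)))
    m=((im.max(2)<60)&(k>0)).astype(np.uint8)
    nl,lab,st,ce=cv2.connectedComponentsWithStats(m);
    for i in np.argsort(-st[1:,4])[:3]+1: print(n,"blk",st[i],ce[i].round(1))
# hob edges from mask in top
m=(np.load("top_hob.npy")|np.load("top_kettle.npy")).astype(np.uint8)
print("hob rect",cv2.minAreaRect(np.argwhere(np.load("top_hob.npy"))[:,::-1].astype(np.float32)))
E
```

```text
top red 188.43093922651934 318.52486187845307 181Traceback (most recent call last):
  File "<stdin>", line 11, in <module>
    return umr_minimum(a, axis, None, out, keepdims, initial, where)
ValueError: zero-size array to reduction operation minimum which has no identity
```

```bash
python3 - <<'E'
from h import *
T={n:(cv2.imread(f"pics/{n}0.png"),cal(n)) for n in("top","scene")}
rs=[]
for n,(im,c) in T.items():
    b,g,r=[im[...,i].astype(int) for i in range(3)]
    e=np.load(f"{n}_stop_top.npy"); k=cv2.dilate(e.astype(np.uint8),np.ones((9,9)))>0
    m=(r>70)&(r-g>35)&(g-b<25)&k
    ys,xs=np.nonzero(m);p=((xs.min()+xs.max())/2,(ys.min()+ys.max())/2); print(n,"red",p,xs.mean(),ys.mean(),m.sum()); rs.append(ray(n,*p,c))
X=tri(rs);print("button head centre",X.round(4),[proj(n,X,c).round(1) for n,(im,c) in T.items()])
for n,(im,c) in T.items():
    m=np.load(f"{n}_trivet.npy").astype(np.uint8);cn=max(cv2.findContours(m,0,1)[0],key=len)[:,0]
    P=np.array([onz(n,*p,.012,c)[:2] for p in cn]).astype(np.float32)
    print("trivet",n,cv2.minEnclosingCircle(P),P.mean(0))
for n,(im,c) in T.items():
    k=cv2.dilate(np.load(f"{n}_kettle.npy").astype(np.uint8),np.ones((7,7)))
    m=((im.max(2)<60)&(k>0)).astype(np.uint8)
    nl,lab,st,ce=cv2.connectedComponentsWithStats(m)
    for i in np.argsort(-st[1:,4])[:3]+1: print(n,"blk",st[i],ce[i].round(1))
    i=np.argmax(st[1:,4])+1; np.save(n+"_h.npy",lab==i)
    ys,xs=np.nonzero(lab==i)
    if n=="top":
        # robot-frame line at z~.26
        P=np.array([onz(n,x,y,.27,c)[:2] for x,y in zip(xs,ys)]); print(P.mean(0),P.min(0),P.max(0))
        l=cv2.fitLine(P.astype(np.float32),2,0,.01,.01).ravel();print("dir",l)
    else: print("top px", [(x,y) for x,y in zip(xs,ys) if y<ys.min()+2])
s=robot.state();print(cv2.Rodrigues(np.array(s["eef_rot"]))[0].round(3))
K,R,t=cal("wrist");print("wristcam pos",(-R.T@t).round(3),R.round(2).tolist())
E
```

```text
top red (np.float64(188.0), np.float64(318.5)) 187.90996784565917 318.6848874598071 311
scene red (np.float64(181.0), np.float64(252.5)) 182.8530465949821 252.28673835125448 279
button head centre [0.4461 0.2129 0.0898] [array([187.5, 319.4]), array([181.9, 252.6])]
trivet top ((0.5137408971786499, -0.22602353990077972), 0.11089981347322464) [ 0.5133756  -0.22554065]
trivet scene ((0.513395369052887, -0.23300842940807343), 0.11754976958036423) [ 0.5077752  -0.23469955]
top blk [117 216  85  20 936] [158. 225.]
top blk [179 223  40  54 197] [204.5 258. ]
top blk [100 219  12  11 111] [105.3 224. ]
[0.64733372 0.22307866] [0.62624161 0.13681479] [0.66622296 0.3053708 ]
dir [0.12359544 0.9923327  0.64733374 0.22307865]
scene blk [226 155  34  47 544] [245.3 172.6]
scene blk [238 186   8   8  44] [241. 189.]
scene blk [257 242  17   8  34] [264.9 246.2]
top px [(np.int64(234), np.int64(155)), (np.int64(235), np.int64(155)), (np.int64(236), np.int64(155)), (np.int64(237), np.int64(155)), (np.int64(238), np.int64(155)), (np.int64(239), np.int64(155)), (np.int64(240), np.int64(155)), (np.int64(241), np.int64(155)), (np.int64(232), np.int64(156)), (np.int64(233), np.int64(156)), (np.int64(234), np.int64(156)), (np.int64(235), np.int64(156)), (np.int64(236), np.int64(156)), (np.int64(237), np.int64(156)), (np.int64(238), np.int64(156)), (np.int64(239), np.int64(156)), (np.int64(240), np.int64(156)), (np.int64(241), np.int64(156)), (np.int64(242), np.int64(156)), (np.int64(243), np.int64(156))]
[[-0.95   0.312 -0.   ]
 [ 0.312  0.95   0.   ]
 [ 0.     0.    -1.   ]]
wristcam pos [0.128 0.642 0.373] [[0.31, 0.95, -0.0], [0.91, -0.3, 0.31], [0.29, -0.1, -0.95]]
```

The rows are not in the units I measure in: shifts go in shares of 0.6 m and turns go in shares of 120 degrees. I convert before sending: -35.8 cm is -0.5967, -35 cm is -0.5833.

Request:
servo_tool --increments "-0.0667 -0.0567 0 0 0 0; -0.1333 -0.1133 0 0 0 0; -0.2 -0.1717 0 0 0 0; -0.2667 -0.2283 0 0 0 0; -0.3333 -0.285 0.0333 0 0 0; -0.4 -0.3417 0.0667 0 0 0; -0.4667 -0.4 0.1 0 0 0; -0.5333 -0.4567 0.1333 0 0 0; -0.5833 -0.5 0.15 0 0 0; -0.5967 -0.5133 0.1583 0 0 0; -0.5967 -0.5133 0.1583 0 0 0; -0.5967 -0.5133 0.1583 0 0 0" --hand 0

```text
clock: 2.4
ee_pos: [0.4461, 0.2154, 0.1367]
eef_rot: [-0.491, -3.103, -0.002]
contact_force: [-1.1, 0.6, -0.0]
width: -0.0002
grasp_force: 0.0
```

Converted, 4.7 cm is 0.0783, 4.3 cm is 0.0717.

Request:
servo_tool --increments "0 0.0033 0.025 0 0 0; 0 0.0033 0.045 0 0 0; 0 0.0033 0.055 0 0 0; 0 0.0033 0.0633 0 0 0; 0 0.0033 0.0717 0 0 0; 0 0.0033 0.0783 0 0 0; 0 0.0033 0.0783 0 0 0"

```text
clock: 3.28
ee_pos: [0.4477, 0.2155, 0.0909]
eef_rot: [0.496, 3.101, 0.001]
contact_force: [-2.8, -1.3, 18.5]
width: 0.0004
grasp_force: 9.1
```

Converted, -31 cm is -0.5167, -30 cm is -0.5, 40 degrees is 0.3333.

Request:
servo_tool --increments "0 0 -0.0333 0 0 0; 0 0 -0.1167 0 0 0; 0 0 -0.2167 0 0 0.0833; 0 0 -0.3167 0 0 0.1667; 0 0 -0.4167 0 0 0.25; 0 0 -0.5 0 0 0.3333; 0 0 -0.5167 0 0 0.3333" --hand 1

```text
clock: 4.15
ee_pos: [0.4489, 0.2159, 0.4027]
eef_rot: [1.526, 2.742, 0.01]
contact_force: [-0.3, 0.5, -0.1]
width: 0.0852
grasp_force: 0.0
```

```bash
python3 - <<'E'
from h import *
s=robot.state();print({k:np.round(s[k],3) for k in("clock","ee_pos","eef_rot","joint_positions","contact_force")})
c=cal("wrist");im=cams.capture("wrist");cv2.imwrite("pics/w1.png",im);np.savez("w1.npz",K=c[0],R=c[1],t=c[2])
r=finder.outline_of("kettle","wrist");print([(x["score"],np.round(x["extent"])) for x in r])
for X in([.645,.22,.294],[.446,.213,.091]):print(proj("wrist",X,c))
im=cams.capture("top")
cv2.imwrite("pics/t1.png",im[170:360,80:270])
E
```

```text
{'clock': np.float64(4.15), 'ee_pos': array([0.449, 0.216, 0.403]), 'eef_rot': array([1.526, 2.742, 0.01 ]), 'joint_positions': array([-0.691,  0.246,  0.243,  1.67 , -0.063,  1.225,  0.121]), 'contact_force': array([-0.285,  0.451, -0.095])}
[(0.84, array([389., 144., 640., 378.])), (0.33, array([211., 275., 261., 326.]))]
[564.10519111 361.26157007]
[316.20698131 168.93536528]
```

View pics/w1.png

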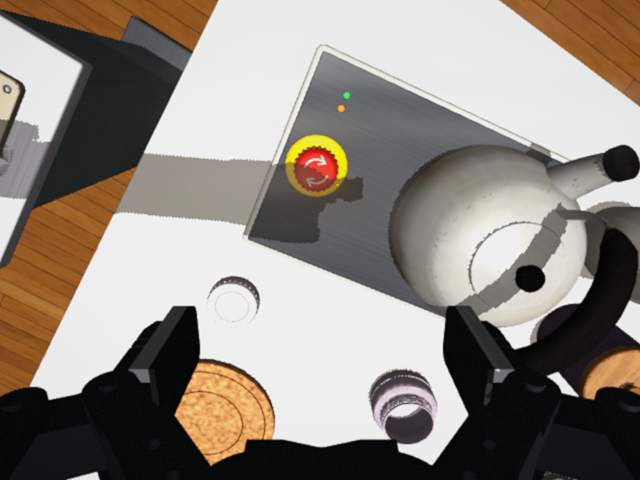

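The wrist view shows the button at (316,168), where I predicted it for the latched height. The kettle is at right with its spout at (620,160), and the handle arches from (560,360) to (620,230). Now I move above the handle.

Converted, 16.9 cm is 0.2817, 15.3 cm is 0.255, 39 degrees is 0.325.

Request:
servo_tool --increments "-0.0167 0.0283 0 0 0 0.0417; -0.05 0.0833 0 0 0 0.0833; -0.0833 0.1417 0 0 0 0.1667; -0.1167 0.2 0 0 0 0.25; -0.15 0.255 0 0 0 0.3167; -0.1667 0.2817 0 0 0 0.325; -0.1667 0.2817 0 0 0 0.325; -0.1667 0.2817 0 0 0 0.325"

```text
clock: 5.3
ee_pos: [0.6426, 0.2195, 0.3978]
eef_rot: [-2.354, -2.078, 0.004]
contact_force: [-0.5, -0.8, -0.5]
width: 0.0854
grasp_force: 0.0
```

```bash
python3 - <<'E'
from h import *
s=robot.state();print({k:np.round(s[k],3) for k in("clock","ee_pos","eef_rot","joint_positions","contact_force")})
c=cal("wrist");im=cams.capture("wrist");cv2.imwrite("pics/w2.png",im);np.savez("w2.npz",K=c[0],R=c[1],t=c[2])
print(proj("wrist",[.645,.22,.294],c),proj("wrist",[.645,.22,.26],c))
r=finder.outline_of("kettle","wrist");print([(x["score"],np.round(x["extent"])) for x in r])
E
```

```text
{'clock': np.float64(5.3), 'ee_pos': array([0.643, 0.219, 0.398]), 'eef_rot': array([-2.354, -2.078,  0.004]), 'joint_positions': array([-0.571,  0.594,  0.4  ,  1.163, -0.222,  1.429, -0.326]), 'contact_force': array([-0.468, -0.779, -0.485])}
[326.1062838  224.83472895] [325.69852416 209.88467543]
[(0.74, array([226.,   0., 427., 277.]))]
```

View pics/w2.png

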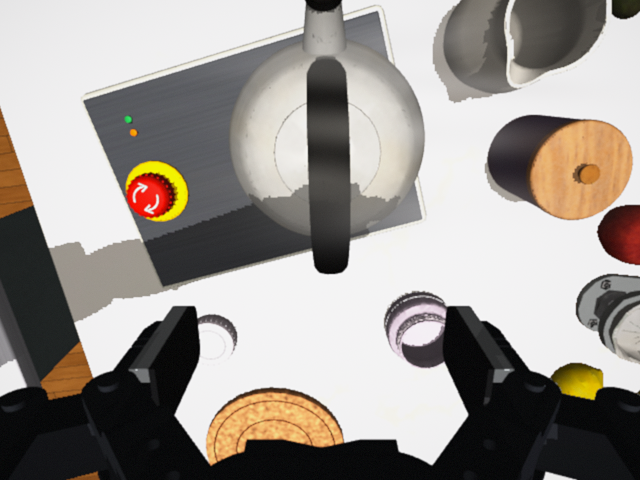

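The handle runs vertically in the picture at column 328, from row 58 to row 272, midway between the fingers. The button reads as latched, low over its collar.

```bash
python3 - <<'E'
from h import *
W={n:tuple(np.load(n+".npz")[k] for k in"KRt") for n in("w1","w2")}
im=cv2.imread("pics/w2.png");m=((im.max(2)<70)).astype(np.uint8);m[:, :296]=0;m[:,360:]=0;m[:57]=0;m[275:]=0
cen=[]
for v in range(62,265,6):
    xs=np.nonzero(m[v,300:356])[0]+300
    if len(xs)>10: cen.append((xs.min()/2+xs.max()/2,v,len(xs)))
cen=np.array(cen);print(cen[::4])
o=ray("w",0,0,W["w2"])[0];print("cam",o.round(3))
P=np.array([onz("w",u,v,.27,W["w2"])[:2] for u,v,_ in cen])
# plane through rays: vertical plane n.x=d; rays: fit n,d with depth z varying little effect
a=np.polyfit(P[:,1],P[:,0],1);print("x=%.4f*y+%.4f"%tuple(a),"dir deg",np.degrees(np.arctan(a[0])), "x at .22",np.polyval(a,.22))
for z in(.2,.29): P2=np.array([onz("w",u,v,z,W["w2"])[:2] for u,v,_ in cen]);b=np.polyfit(P2[:,1],P2[:,0],1);print(z,np.polyval(b,.22),b[0])
nrm=np.array([1,-a[0],0]);d=a[1]
c=cal("scene")
ys,xs=np.nonzero(np.load("scene_h.npy"))
Q=[]
for u,v in zip(xs,ys):
    o,r=ray("scene",u,v,c);t=(d-nrm@o)/(nrm@r);Q.append(o+t*r)
Q=np.array(Q);print("scene profile y",Q[:,1].min(),Q[:,1].max(),"zmax",Q[:,2].max())
for lo in np.arange(.1,.34,.02):
    k=(Q[:,1]>=lo)&(Q[:,1]<lo+.02)
    if k.any(): print(round(lo+.01,3),Q[k,2].min().round(3),Q[k,2].max().round(3))
# triangulate hob ring/kettle body circle: kettle mask in w2 minus handle -> base centre guess
print("button dir", np.array([.446,.213]))
E
```

```text
[[326.   74.   19. ]
 [326.5  98.   40. ]
 [327.5 140.   40. ]
 [328.5 164.   40. ]
 [325.  212.   31. ]
 [325.  236.   51. ]
 [330.5 260.   34. ]]
cam [0.652 0.297 0.539]
x=0.1190*y+0.6195 dir deg 6.787188129076081 x at .22 0.6456828737249988
0.2 0.6463446723244931 0.11901599792723745
0.29 0.6454937884108577 0.11901599792723298
scene profile y 0.13152843564473327 0.33467203476063356 zmax 0.2999326894954796
0.13 0.222 0.247
0.15 0.196 0.28
0.17 0.197 0.292
0.19 0.215 0.296
0.21 0.239 0.3
0.23 0.264 0.3
0.25 0.273 0.295
0.27 0.257 0.29
0.29 0.242 0.282
0.31 0.235 0.273
0.33 0.231 0.259
button dir [0.446 0.213]
```

```bash
python3 - <<'E'
from h import *
c=tuple(np.load("w2.npz")[k] for k in"KRt")
L=[onz("w",u,v,.055,c)[:2] for u,v in((84,98),(163,285),(424,218),(381,7))]
print(np.round(L,3)); e=L[0]-L[1]; ex=np.array([e[1],-e[0]])/np.linalg.norm(e); print(np.linalg.norm(e),"hob yaw",np.degrees(np.arctan2(ex[1],ex[0])))
e2=(L[2]-L[1]);print(np.linalg.norm(e2),np.degrees(np.arctan2(e2[1],e2[0])))
ex2=e2/np.linalg.norm(e2)
print("hob centre",np.mean(L,0),"ring via btn",np.array([.447,.2135])+.205*ex2,"via corners",np.mean(L,0)+.08*ex2)
for z in(.1,.13,.16): print(z,onz("w",327.5,139,z,c)[:2])
b=tuple(np.load("w2.npz")[k] for k in"KRt")
print("button w2",onz("w",150,195,.091,c))
E
```

```text
[[0.392 0.322]
 [0.424 0.091]
 [0.755 0.139]
 [0.722 0.371]]
0.23326560103836533 hob yaw 7.97861527966468
0.33384592830908705 8.2267402432488
hob centre [0.57335402 0.23094116] ring via btn [0.64989046 0.24283362] via corners [0.65253078 0.24238843]
0.1 [0.65169175 0.25015597]
0.13 [0.65173397 0.25336015]
0.16 [0.65177619 0.25656432]
button w2 [0.45293191 0.21354208 0.091     ]
```

Converted, 13.8 cm is 0.23, 12 cm is 0.2.

Request:
servo_tool --increments "0.0167 0.0025 0.0333 0 0 0; 0.0317 0.005 0.0833 0 0 0; 0.0317 0.005 0.15 0 0 0; 0.0317 0.005 0.2 0 0 0; 0.0317 0.005 0.23 0 0 0; 0.0317 0.005 0.23 0 0 0; 0.0317 0.005 0.23 0 0 0"

```text
clock: 6.28
ee_pos: [0.6493, 0.2384, 0.2627]
eef_rot: [2.355, 2.079, 0.003]
contact_force: [0.6, -0.9, 0.1]
width: 0.0851
grasp_force: 0.0
```

```bash
python3 - <<'E'
from h import *
s=robot.state();print({k:np.round(s[k],3) for k in("clock","ee_pos","eef_rot","joint_positions","contact_force")})
a=cams.capture("wrist");b=cams.capture("scene")
B=cv2.resize(b[120:280,140:320],(540,480),interpolation=3)
cv2.imwrite("pics/g1.png",cv2.resize(np.hstack([a,B]),(800,325)))
E
```

```text
{'clock': np.float64(6.275), 'ee_pos': array([0.649, 0.238, 0.263]), 'eef_rot': array([2.355, 2.079, 0.003]), 'joint_positions': array([-0.589,  0.69 ,  0.372,  1.355, -0.257,  1.141, -0.313]), 'contact_force': array([ 0.641, -0.862,  0.128])}
```

View pics/g1.png

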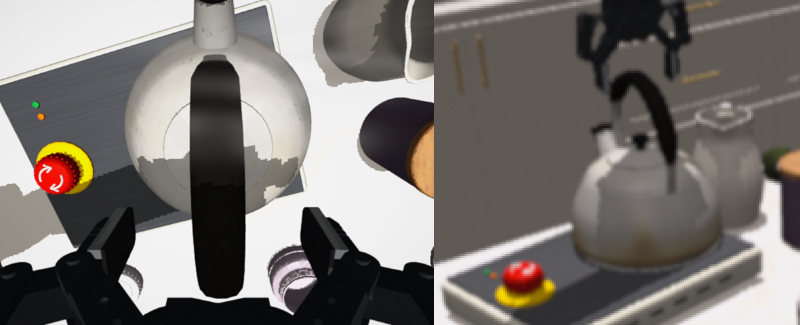

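The handle stands midway between the open fingers (columns 191-243, fingers at 115 and 320), so I close and lift slightly.

Converted, -3 cm is -0.05, -1.5 cm is -0.025.

Request:
servo_tool --increments "0 0 0 0 0 0; 0 0 0 0 0 0; 0 0 0 0 0 0; 0 0 0 0 0 0; 0 0 0 0 0 0; 0 0 0 0 0 0; 0 0 -0.0083 0 0 0; 0 0 -0.025 0 0 0; 0 0 -0.05 0 0 0; 0 0 -0.05 0 0 0" --hand 0 --force 80

```text
clock: 7.62
ee_pos: [0.6503, 0.2383, 0.2933]
eef_rot: [2.354, 2.077, 0.006]
contact_force: [0.8, 0.8, -7.1]
width: 0.0243
grasp_force: 78.8
```

```bash
python3 - <<'E'
from h import *
s=robot.state();print({k:np.round(s[k],3) for k in("clock","ee_pos","eef_rot","joint_positions","contact_force","wrist_torque","width")})
a=cams.capture("wrist");b=cams.capture("scene")
B=cv2.resize(b[120:280,140:320],(540,480),interpolation=3)
cv2.imwrite("pics/g2.png",cv2.resize(np.hstack([a,B]),(800,325)))
E
```

```text
{'clock': np.float64(7.625), 'ee_pos': array([0.65 , 0.238, 0.293]), 'eef_rot': array([2.354, 2.077, 0.006]), 'joint_positions': array([-0.591,  0.668,  0.38 ,  1.312, -0.248,  1.204, -0.322]), 'contact_force': array([ 0.793,  0.758, -7.088]), 'wrist_torque': array([ 0.03 , -0.063,  0.021]), 'width': np.float64(0.024)}
```

View pics/g2.png

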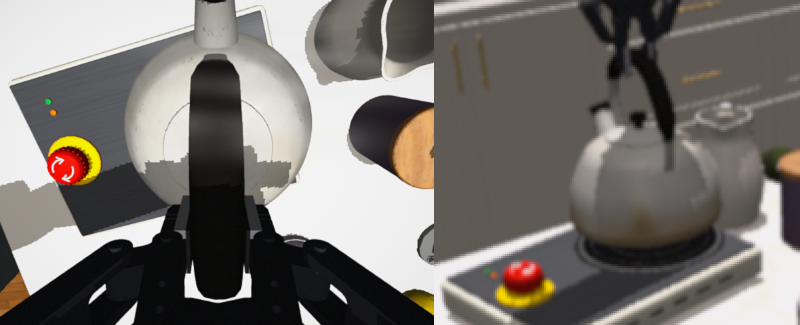

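The kettle is lifted and level. Wrist force is 7.1 N and the width is 24 mm, so the grip holds. I carry it over to the trivet.

Converted, -48.5 cm is -0.8083, -47.5 cm is -0.7917.

Request:
servo_tool --increments "0 0 -0.0333 0 0 0; -0.0083 -0.0017 -0.0667 0 0 0; -0.0333 -0.005 -0.0833 0 0 0; -0.075 -0.0117 -0.0833 0 0 0; -0.125 -0.02 -0.0833 0 0 0; -0.1833 -0.03 -0.0833 0 0 0; -0.2417 -0.0383 -0.0833 0 0 0; -0.3 -0.0483 -0.0833 0 0 0; -0.3583 -0.0583 -0.0833 0 0 0; -0.4167 -0.0667 -0.0833 0 0 0; -0.475 -0.0767 -0.0833 0 0 0; -0.5333 -0.085 -0.0833 0 0 0; -0.5917 -0.095 -0.0833 0 0 0; -0.65 -0.105 -0.0833 0 0 0; -0.7083 -0.1133 -0.0833 0 0 0; -0.7583 -0.1217 -0.0833 0 0 0; -0.7917 -0.1267 -0.0833 0 0 0; -0.8083 -0.13 -0.0833 0 0 0; -0.8083 -0.13 -0.0833 0 0 0; -0.8083 -0.13 -0.0833 0 0 0"

```text
clock: 10.22
ee_pos: [0.5116, -0.2319, 0.3411]
eef_rot: [-2.353, -2.08, -0.002]
contact_force: [0.7, -0.1, -8.3]
width: 0.024
grasp_force: 79.2
```

```bash
python3 - <<'E'
from h import *
s=robot.state();print({k:np.round(s[k],3) for k in("clock","ee_pos","eef_rot","joint_positions","contact_force","wrist_torque","width")})
out=[]
for n in("scene","top"):
    im=cams.capture(n);r=finder.outline_of("kettle",n)
    m=r[0]["region"];print(n,r[0]["score"],np.round(r[0]["extent"]))
    for X,col in(([.5135,-.226,.014],(0,0,255)),):
        c=cal(n)
        for rr,z in((.11,.014),):
            pts=np.array([proj(n,[X[0]+rr*np.cos(a),X[1]+rr*np.sin(a),z],c) for a in np.linspace(0,6.283,60)]).astype(np.int32)
            cv2.polylines(im,[pts],True,col,1)
    u,v=proj(n,[.51,-.23,.15]).astype(int)
    out.append(cv2.resize(im[max(0,v-100):v+100,max(0,u-100):u+100],(400,400),interpolation=3))
cv2.imwrite("pics/t2.png",np.hstack(out))
E
```

```text
{'clock': np.float64(10.225), 'ee_pos': array([ 0.512, -0.232,  0.341]), 'eef_rot': array([-2.353e+00, -2.080e+00, -2.000e-03]), 'joint_positions': array([ 0.069,  0.423,  0.463,  1.621, -0.204,  1.146,  0.458]), 'contact_force': array([ 0.722, -0.058, -8.257]), 'wrist_torque': array([-0.054, -0.097,  0.02 ]), 'width': np.float64(0.024)}
scene 0.7 [256. 184. 362. 322.]
top 0.57 [313. 240. 399. 333.]
```

View pics/t2.png

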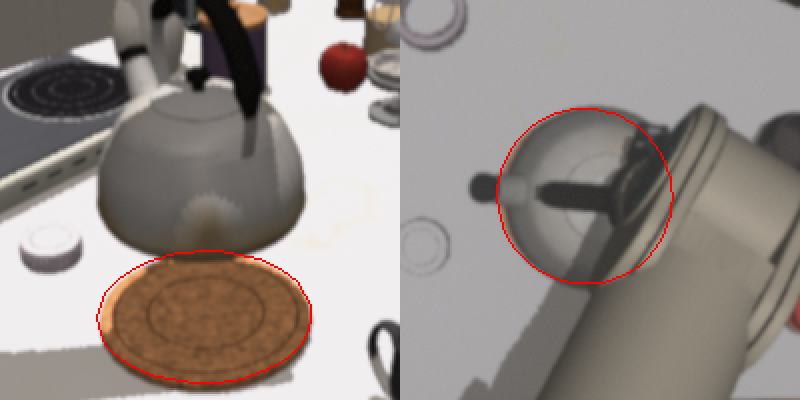

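The kettle hangs over the trivet, tilted very little. In the top view its body is centred about 8 mm to +y of the trivet centre, so I correct that while lowering.

Converted, 12.3 cm is 0.205, 12.1 cm is 0.2017.

Request:
servo_tool --increments "-0.0033 0 0.0167 0 0 0; -0.0083 0 0.05 0 0 0; -0.0133 0 0.0917 0 0 0; -0.0133 0 0.1333 0 0 0; -0.0133 0 0.1667 0 0 0; -0.0133 0 0.1867 0 0 0; -0.0133 0 0.1967 0 0 0; -0.0133 0 0.2017 0 0 0; -0.0133 0 0.205 0 0 0; -0.0133 0 0.205 0 0 0"

```text
clock: 11.68
ee_pos: [0.5104, -0.2414, 0.2186]
eef_rot: [2.355, 2.078, 0.001]
contact_force: [0.2, -0.0, -7.5]
width: 0.024
grasp_force: 79.1
```

Converted, 0.2 cm is 0.0033, 0.1 cm is 0.0017.

Request:
servo_tool --increments "0 0 0.0017 0 0 0; 0 0 0.0033 0 0 0; 0 0 0.0033 0 0 0"

```text
clock: 12.05
ee_pos: [0.5105, -0.2417, 0.2167]
eef_rot: [2.355, 2.078, 0.0]
contact_force: [0.2, -0.6, -5.0]
width: 0.0238
grasp_force: 79.4
```

Converted, 0.1 cm is 0.0017.

Request:
servo_tool --increments "0 0 0.0017 0 0 0; 0 0 0.0017 0 0 0"

```text
clock: 12.3
ee_pos: [0.5108, -0.2421, 0.2164]
eef_rot: [2.354, 2.077, 0.001]
contact_force: [0.1, -0.3, 4.0]
width: 0.0238
grasp_force: 80.5
```

Converted, -18 cm is -0.3, -14 cm is -0.2333.

Request:
servo_tool --increments "0 0 0 0 0 0; 0 0 0 0 0 0; 0 0 0 0 0 0; 0 0 0 0 0 0; 0 0 0 0 0 0; 0 0 -0.0333 0 0 0; 0 0 -0.1 0 0 0; 0 0 -0.1667 0 0 0; 0 0 -0.2333 0 0 0; 0 0 -0.3 0 0 0; 0 0 -0.3 0 0 0" --hand 1

```text
clock: 13.68
ee_pos: [0.5115, -0.2425, 0.3985]
eef_rot: [2.351, 2.074, 0.005]
contact_force: [-1.1, 0.4, -1.4]
width: 0.0853
grasp_force: 0.0
```

```bash
python3 - <<'E'
from h import *
s=robot.state();print({k:np.round(s[k],3) for k in("clock","ee_pos","eef_rot","joint_positions","contact_force","width")})
out=[]
for n in("scene","wrist"):
    im=cams.capture(n);c=cal(n)
    r=finder.outline_of("trivet",n);print(n,[(x["score"],np.round(x["extent"])) for x in r[:2]])
    for rr,z,col in((.11,.014,(0,0,255)),(.099,.03,(0,255,0))):
        pts=np.array([proj(n,[.5135+rr*np.cos(a),-.226+rr*np.sin(a),z],c) for a in np.linspace(0,6.283,60)]).astype(np.int32)
        cv2.polylines(im,[pts],True,col,1)
    if n=="scene": im=cv2.resize(im[200:400,213:413],(400,400),interpolation=3)
    else: im=cv2.resize(im,(400,300)); im=np.vstack([im,np.zeros((100,400,3),np.uint8)])
    out.append(im)
cv2.imwrite("pics/t3.png",np.hstack(out))
E
```

```text
{'clock': np.float64(13.675), 'ee_pos': array([ 0.511, -0.242,  0.399]), 'eef_rot': array([2.351, 2.074, 0.005]), 'joint_positions': array([ 0.075,  0.389,  0.481,  1.514, -0.185,  1.278,  0.453]), 'contact_force': array([-1.144,  0.422, -1.384]), 'width': np.float64(0.085)}
scene [(0.63, array([261., 347., 364., 391.])), (0.16, array([266., 246., 364., 383.]))]
wrist [(0.79, array([233.,  51., 412., 142.])), (0.7, array([360., 288., 428., 384.]))]
```

View pics/t3.png

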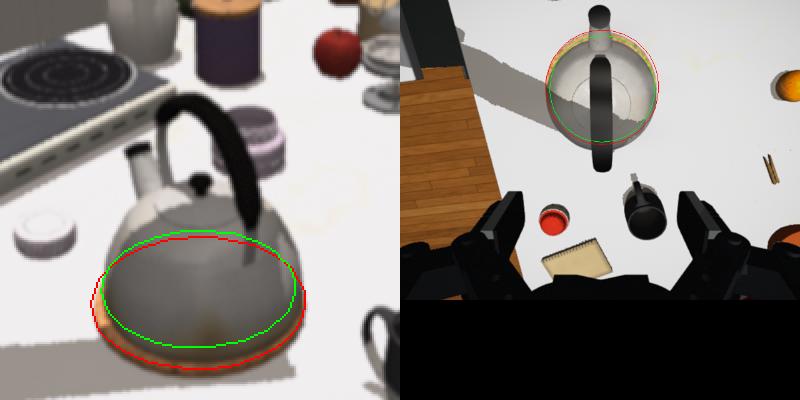

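The kettle stands on the trivet, with a thin crescent of cork still visible near the spout side. I go to the button and check the placing from the top camera.

Request:
servo_tool --increments "0.0333 -0.0083 0 0 0 0; 0.1167 -0.03 0 0 0 0; 0.2 -0.0533 0 0 0 0; 0.2833 -0.075 0 0 0 0; 0.3667 -0.0967 0.0167 0 0 0; 0.45 -0.12 0.05 0 0 0; 0.5333 -0.1417 0.1 0 0 0; 0.6167 -0.1633 0.15 0 0 0; 0.7 -0.1867 0.2 0 0 0; 0.74 -0.1967 0.2333 0 0 0; 0.74 -0.1967 0.2333 0 0 0; 0.74 -0.1967 0.2333 0 0 0"

```text
clock: 15.38
ee_pos: [0.4487, 0.2125, 0.2553]
eef_rot: [2.357, 2.076, -0.002]
contact_force: [0.4, -0.8, 0.8]
width: 0.0851
grasp_force: 0.0
```

```bash
python3 - <<'E'
from h import *
s=robot.state();print({k:np.round(s[k],3) for k in("clock","ee_pos","eef_rot","joint_positions","contact_force","width")})
c=cal("wrist");w=cams.capture("wrist")
b,g,r=[w[...,i].astype(int) for i in range(3)]
m=(r>70)&(r-g>35)&(g-b<25)
rr=finder.outline_of("stop_top","wrist")
for x in rr[:2]: print(x["score"],np.round(x["extent"]))
m&=cv2.dilate(rr[0]["region"].astype(np.uint8),np.ones((9,9)))>0
ys,xs=np.nonzero(m);(u,v),rad=cv2.minEnclosingCircle(np.stack([xs,ys],1).astype(np.float32));print("btn",u,v,rad,onz("wrist",u,v,.085,c))
print("yellow collar next")
y=(r>110)&(g>0.65*r)&(b<0.5*r);ys,xs=np.nonzero(y)
k=cv2.dilate(m.astype(np.uint8),np.ones((121,121)))[ys,xs]>0
(u2,v2),rad=cv2.minEnclosingCircle(np.stack([xs[k],ys[k]],1).astype(np.float32));print("collar",u2,v2,rad,onz("wrist",u2,v2,.061,c))
im=cams.capture("top");ct=cal("top");k=finder.outline_of("kettle","top")[0];print("kettle top",k["score"],k["extent"])
np.save("k3.npy",k["region"])
for z,R,col in((.014,.11,(0,0,255)),(.06,.099,(0,255,0))):
    pts=np.array([proj("top",[.5135+R*np.cos(a),-.226+R*np.sin(a),z],ct) for a in np.linspace(0,6.283,60)])*4-np.array([300,220])*4
    if col[2]: big=cv2.resize(im[220:350,300:430],None,fx=4,fy=4,interpolation=3)
    cv2.polylines(big,[pts.astype(np.int32)],True,col,1)
cv2.imwrite("pics/t4.png",np.hstack([cv2.resize(big,(400,400)),np.vstack([cv2.resize(w,(400,300)),np.zeros((100,400,3),np.uint8)])]))
E
```

```text
{'clock': np.float64(15.375), 'ee_pos': array([0.449, 0.212, 0.255]), 'eef_rot': array([ 2.357e+00,  2.076e+00, -2.000e-03]), 'joint_positions': array([-0.706,  0.391,  0.287,  1.911, -0.142,  0.859, -0.473]), 'contact_force': array([ 0.42 , -0.763,  0.777]), 'width': np.float64(0.085)}
0.64 [288. 166. 353. 229.]
btn 319.5 198.5 32.626773834228516 [0.447085   0.21336056 0.085     ]
yellow collar next
collar 313.0 169.5 66.25906372070312 [0.44410921 0.23171097 0.061     ]
kettle top 0.77 [316.0, 246.0, 422.8, 328.8]
```

View pics/t4.png

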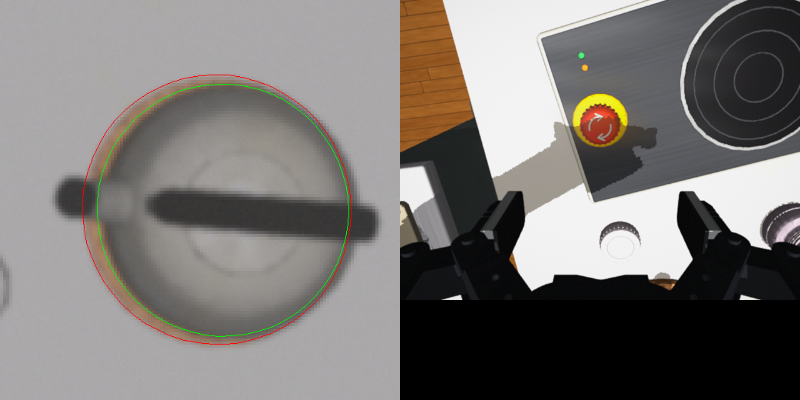

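In the top view the kettle sits within about 6 mm of the trivet's centre. The button is at wrist pixel (320,198), giving (0.447, 0.213), and I descend over it.

Converted, 19.1 cm is 0.3183, 18 cm is 0.3.

Request:
servo_tool --increments "0.0017 -0.0017 0.0667 0 0 0; 0.0017 -0.0017 0.15 0 0 0; 0.0017 -0.0017 0.2167 0 0 0; 0.0017 -0.0017 0.2667 0 0 0; 0.0017 -0.0017 0.3 0 0 0; 0.0017 -0.0017 0.3183 0 0 0; 0.0017 -0.0017 0.3183 0 0 0; 0.0017 -0.0017 0.3183 0 0 0"

```text
clock: 16.58
ee_pos: [0.4482, 0.2151, 0.0651]
eef_rot: [2.356, 2.078, 0.002]
contact_force: [-0.6, 0.1, 0.4]
width: 0.0852
grasp_force: 0.0
```

Request:
servo_tool --increments "0 0 0 0 0 0; 0 0 0 0 0 0; 0 0 0 0 0 0; 0 0 0 0 0 0; 0 0 0 0 0 0" --hand 0 --force 40

```text
clock: 17.2
ee_pos: [0.448, 0.2152, 0.065]
eef_rot: [2.356, 2.078, 0.002]
contact_force: [-0.7, 0.2, 5.6]
width: 0.0489
grasp_force: 40.5
```

Converted, -0.5 cm is -0.0083, -0.4 cm is -0.0067, 62 degrees is 0.5167.

Request:
servo_tool --increments "0 0 -0.0017 0 0 0.0667; 0 0 -0.0017 0 0 0.1333; 0 0 -0.0033 0 0 0.2; 0 0 -0.0033 0 0 0.2667; 0 0 -0.005 0 0 0.3333; 0 0 -0.0067 0 0 0.4; 0 0 -0.0083 0 0 0.4667; 0 0 -0.0083 0 0 0.5167; 0 0 -0.0083 0 0 0.5167; 0 0 -0.0083 0 0 0.5167"

```text
clock: 18.45
ee_pos: [0.4508, 0.2132, 0.0703]
eef_rot: [3.087, 0.565, 0.009]
contact_force: [4.4, -4.9, 3.2]
width: 0.0487
grasp_force: 42.2
```

```bash
python3 - <<'E'
from h import *
s=robot.state();print({k:np.round(s[k],3) for k in("clock","ee_pos","eef_rot","joint_positions","contact_force","wrist_torque","width")})
E
```

```text
{'clock': np.float64(18.45), 'ee_pos': array([0.451, 0.213, 0.07 ]), 'eef_rot': array([3.087, 0.565, 0.009]), 'joint_positions': array([-0.791,  0.724,  0.441,  2.081, -0.661,  0.47 , -1.055]), 'contact_force': array([ 4.402, -4.905,  3.208]), 'wrist_torque': array([-1.058, -0.788,  0.073]), 'width': np.float64(0.049)}
```

Converted, -19 cm is -0.3167, -14 cm is -0.2333.

Request:
servo_tool --increments "0 0 0 0 0 0; 0 0 0 0 0 0; 0 0 0 0 0 0; 0 0 0 0 0 0; 0 0 -0.0333 0 0 0; 0 0 -0.0833 0 0 0; 0 0 -0.15 0 0 0; 0 0 -0.2333 0 0 0; 0 0 -0.3167 0 0 0; 0 0 -0.3167 0 0 0; 0 0 -0.3167 0 0 0" --hand 1

```text
clock: 19.82
ee_pos: [0.4468, 0.2152, 0.2589]
eef_rot: [-3.089, -0.569, 0.002]
contact_force: [-1.5, -0.1, -0.7]
width: 0.0855
grasp_force: 0.0
```

```bash
python3 - <<'E'
from h import *
s=robot.state();print({k:np.round(s[k],3) for k in("clock","ee_pos","contact_force","width")})
rs=[];S={}
for n in("wrist","scene"):
    c=cal(n);im=cams.capture(n);b,g,r=[im[...,i].astype(int) for i in range(3)]
    f=finder.outline_of("stop_top",n);print(n,f[0]["score"],np.round(f[0]["extent"]))
    k=cv2.dilate(f[0]["region"].astype(np.uint8),np.ones((9,9)))>0
    m=(r>70)&(r-g>35)&(g-b<25)&k;ys,xs=np.nonzero(m);p=((xs.min()+xs.max())/2,(ys.min()+ys.max())/2)
    rs.append(ray(n,*p,c));print(p,proj(n,[.447,.2134,.0898],c),proj(n,[.447,.2134,.0798],c));S[n]=(im,f[0]["extent"])
print(tri(rs))
o=[]
for n,(im,e) in S.items():
    u,v=int((e[0]+e[2])/2),int((e[1]+e[3])/2);h=90 if n=="wrist" else 30
    o.append(cv2.resize(im[max(0,v-h):v+h,max(0,u-h):u+h],(300,300),interpolation=3))
cv2.imwrite("pics/b1.png",np.hstack(o))
E
```

```text
{'clock': np.float64(19.825), 'ee_pos': array([0.447, 0.215, 0.259]), 'contact_force': array([-1.508, -0.093, -0.702]), 'width': np.float64(0.086)}Traceback (most recent call last):
  File "<stdin>", line 6, in <module>
IndexError: list index out of range
```

```bash
python3 - <<'E'
from h import *
o=[];ref=cv2.imread("pics/scene0.png")
def red(im,u,v,h):
    u,v=int(u),int(v);b,g,r=[im[...,i].astype(int) for i in range(3)]
    m=(r>70)&(r-g>35)&(g-b<25);k=np.zeros(m.shape,bool);k[v-h:v+h,u-h:u+h]=1
    ys,xs=np.nonzero(m&k);return len(xs),xs.min(),xs.max(),ys.min(),ys.max(),xs.mean().round(2),ys.mean().round(2)
rs=[]
for n,h in(("wrist",60),("scene",18)):
    c=cal(n);im=cams.capture(n);u,v=proj(n,[.447,.2134,.09],c);q=red(im,u,v,h)
    print(n,q,"up pred",(u,v),"down",proj(n,[.447,.2134,.08],c));rs.append(ray(n,(q[1]+q[2])/2,(q[3]+q[4])/2,c))
    u,v=int(u),int(v);h2=90 if n=="wrist" else 30
    o.append(cv2.resize(im[v-h2:v+h2,u-h2:u+h2],(260,260),interpolation=3))
    if n=="scene": print("start",red(ref,u,v,18)); o.append(cv2.resize(ref[v-h2:v+h2,u-h2:u+h2],(260,260),interpolation=3))
print(tri(rs))
cv2.imwrite("pics/b1.png",np.hstack(o))
E
```

```text
wrist (2968, np.int64(293), np.int64(358), np.int64(166), np.int64(234), np.float64(325.57), np.float64(199.73)) up pred (np.float64(322.4426242800305), np.float64(199.66975950915247)) down [322.38080992 196.50135111]
scene (251, np.int64(169), np.int64(193), np.int64(245), np.int64(261), np.float64(182.8), np.float64(252.84)) up pred (np.float64(182.19470529976493), np.float64(252.31516145178108)) down [182.67946406 255.84843825]
start (279, np.int64(169), np.int64(193), np.int64(244), np.int64(261), np.float64(182.85), np.float64(252.29))
[0.44536283 0.21201493 0.08905752]
```

View pics/b1.png

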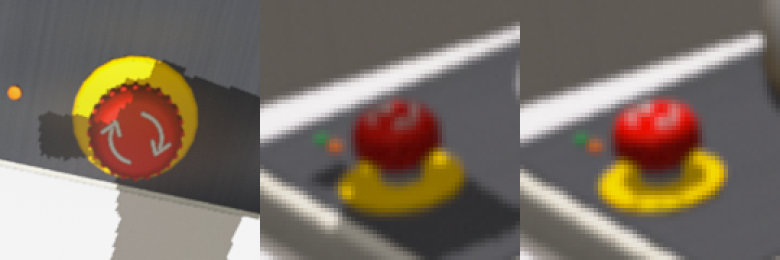

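The button is up again: its stem shows and it sits at the same scene pixels as at the start, (183,253). The arm is clear.

```bash
python3 -c "
from h import *
print(order.hand_in())"
```

```text
the job is handed in; nothing more can be done
None
```

I pressed the stop button until it latched, moved the kettle to within about 6 mm of the trivet's centre, and twisted the button until it popped back up. I handed the job in at about 20 s of the 59 s limit; the interface gave no verdict.

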